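# Pour the weld-on balls from the spouted jug into the parts tray

### The job

Lift the steel jug out of its bay and stand it upright on the bench close beside the square parts tray, its spout pointing at the middle of the tray, and let go of it. Then take hold of it afresh, tip it over its spout so that all four steel balls roll into the tray, and stand the empty jug upright on the bench again. Leave the other things on the bench where they are.

Things in the scene. Friction and masses are not known exactly. Their poses are not given: they have to be found in the camera images.
- jug_mid (a point): Middle of the open folded-steel jug (all sizes in mm; 0.3 kg, walls 3), 48 above its underside; x level to the spout, y across its flat sides, z up. The flat parallel sides are 56 apart outside and solid up to the rim, 80 above the underside, from the back wall (x -36) to x 30. Flat foot: x -36..30. Strap handle on the back wall.
- jug_handle (a point): Middle of the level top bar of the jug's handle: at x -56 and 16 above jug_mid, same axes, 64 above the underside. Bar 12 wide (y), 12 high, free along x from -36 (back wall) to -70, where a strap (x -70..-78) runs down. Open below the bar down to 26 above the underside.
- jug_lip (a point): Middle of the spout's edge: 85 in front of and 47 above jug_mid, same axes. The jug's front is a ramp from its floor (x 10) to this lip, 40 degrees from vertical; its last 35 narrow to a spout 43 wide inside, cheeks up to 108 above the underside. Balls start to roll out at 50 degrees of forward tip and leave well at 70 to 80.
- jug: The jug itself; origin at its underside, 48 below jug_mid, same axes.
- bay: Fixed grey steel pocket holding the jug at the start; open above and at its -x end, no floor. Origin on the bench under the jug's; x points inwards, as does the spout; the handle sticks out of the open end. Side plates 72 high at y +-38..43, x -20..105, foot flanges to y +-65, end plate x 105..110. Too narrow to grip the jug's sides there.
- tray_floor (a point): Centre of the inner floor of the fixed square parts tray, 4 above the bench; axes along the tray's sides. Open tray 160 x 160 outside, walls 4 thick and 35 high.
- ball0_center (a point): Centre of one of the four plain steel balls, 14 in diameter, 11 g; at the start on the jug's floor. They are tipped out, not grasped.
- ball1_center (a point): Centre of one of the four plain steel balls, 14 in diameter, 11 g; at the start on the jug's floor. They are tipped out, not grasped.
- ball2_center (a point): Centre of one of the four plain steel balls, 14 in diameter, 11 g; at the start on the jug's floor. They are tipped out, not grasped.
- ball3_center (a point): Centre of one of the four plain steel balls, 14 in diameter, 11 g; at the start on the jug's floor. They are tipped out, not grasped.
- tee_joint: Bystander. Welded steel tee, base 100 x 60 x 8, upright web to 58 high; origin under its base.
- plate_a: Bystander. Flat steel plate 100 x 60 x 8 near the tray's +x side, its middle 150 to 170 from the tray's middle; origin at its underside.
- plate_b: Bystander. Flat steel plate 80 x 50 x 10 beyond the bay's end plate; origin at its underside.
- pliers: Bystander. Pliers with red handles lying flat, about 170 (along its x) x 50 x 13, between the robot and the work; origin at the underside near its middle.
- chip_hammer: Bystander. Hammer lying far out at the left; origin at its underside.
- wire_brush: Bystander. Brush lying far out at the right; origin at its underside.
- spray_can: Bystander. Grey can 60 across, 170 high, at the far side of the bench; origin at its underside.
Not all that is in view belongs to the job. What is shaped like the jug but orange or red is not meant.

How it is judged:
By the outcome, as a careful person would: the job done as asked, in the order asked, and still so for the second after the job is handed in, with the robot touching nothing.
It also fails if it takes over 72 s, if anything falls off the work surface, if the arm or the gripper's body presses on something with over 40 N, if the wrist force passes 120 N, or if a joint passes its speed limit or range.

### The arm

A 6-joint arm with a two-finger parallel gripper is mounted at the origin on the work surface. World frame = base frame: x ahead of the robot, y to its left, z up, the work surface at z = 0. Lengths are in mm, angles in degrees, forces in N, time in s.
With the tool pointing down it reaches from about 350 to 850 mm from the base axis. Payload 8.1 kg.
Tool frame: the origin (TCP) lies midway between the tips of the shut fingers; the grasp point (between the pads) lies 19 mm behind it; z points along the fingers, y is the direction in which the jaws open and shut (so a half turn about z gives the same grasp; the last joint's range is limited). The gripper opens to 85 mm and grips with 20 to 120 N. Pads are 22 mm wide; open, the fingers measure 114 mm over their backs; the gripper's body (76 mm by 85 mm) begins 54 mm behind the grasp point. The pads swing forward as they close: fully open they stand 13 mm farther back than shut.
Start: joints at [-80.81, 7.471, 85.268, -0, 87.261, -4.893], TCP at [146.02, -581.965, 231.292] pointing down, gripper open.
Joint ranges: [-169.43, 169.43], [-51.17, 129.36], [1.28, 143.12], [-76.62, 256.62], [0, 156.53], [-152.29, 152.29]. Speed limits (degrees/s): [136.94, 136.94, 159.86, 180, 180, 180].

### API

Orientations are given as [roll, pitch, yaw] about the fixed x, y, z axes, in that order (R = Rz(yaw) Ry(pitch) Rx(roll)).
In Python, from bench import telemetry, snapshot, camera_params, job gives the robot as it stands. The module is installed in compiled form; this text tells all that it offers.
- The arm moves only by the shell command python3 -m jog 'ROWS' [FORCE]. ROWS is JSON, a list that holds one entry, the list of rows, each a list of 7 numbers: the shift along the tool's x, y, z in units of 50 mm (1.0 is 50 mm), then the turn, a rotation vector about the tool's x, y, z in units of 2 pi rad (1.0 is 2 pi rad), then the opening, from 0 (shut) to 1 (fully open). In form: [[[dx, dy, dz, rx, ry, rz, claw], ...]]. A call has 1 to 12 rows; each row shifts and turns the commanded pose from where the row before left it, along the tool's axes as they then stand; what a row does not reach is not made up. A row lasts 1/8 s, in which the tool goes at most 62.5 mm and 10.7 degrees, less where a joint would pass 70% of its speed; a pose out of reach is approached as far as the arm can. A call with a number of a shift or a turn outside -1 to 1 is refused whole. A call with a gripper value outside its range is refused whole. The fingers move at their own pace and stop on an object; FORCE is the grip in N (left out, the last holds). Time passes only in rows, so rows that do not move let the fingers close. It gives the time, the measured TCP pose, the force and the opening at its end, in the units of the state.
- telemetry.sense(): the state, without advancing time (a new reading comes with each control period).
- snapshot(name): name is "side" or "top"; returns (picture, depth): 480x640x3 uint8, red, green, blue; 480x640 float32, mm along the optical axis (not along the pixel's ray), 0 where there is no reading.
- camera_params(name): a dict with "K" (3x3 intrinsics, pixels), "extrinsics" (4x4, takes a point from camera to world coordinates). Camera axes: x right, y down, z forward; pixel columns grow to the right and rows downward; lengths in mm; the calibration is good to about 2 mm. A picture is of the moment at which its call begins. camera_params takes no time and is no camera call.
- job.hand_in(): hands the job in, once; it reports no verdict.
The state is a dict: "time": time; "joint_pos": joint angles; "qd": joint speeds; "joint_efforts": joint torques, N m; "tool_pos": TCP position; "tcp_rot": TCP orientation; "ft_force": force on the tool from outside, world axes, zero at the start; "wrist_torque": the same for the moment, N m; "finger_gap": finger opening in mm.
Only numpy, scipy, OpenCV 4.12 (cv2) and the standard library are available. Lean on these libraries where they do the work, as an engineer would, in place of code of your own. Each camera call takes 0.05 s, during which the arm holds its last target. There are 200 camera calls.

## Working session

There is one attempt and no reset: what is moved stays moved. The work goes in short steps, Python scripts to look and compute and a shell command to move; the robot and the scene stay as the last step left them, time stands still between calls to the robot, and variables do not carry over. Pictures are saved under pics/ and viewed, about 8 in all and at most 12, crops included, and the job is handed in when it is done.

```bash
mkdir -p pics; cat > h.py <<'E'
import numpy as np, cv2
from bench import telemetry, snapshot, camera_params, job
from scipy.spatial.transform import Rotation as R
def shot(n,f,crop=None,s=1):
    p,d=snapshot(n); np.savez('pics/'+f+'.npz',p=p,d=d)
    save(p,f,crop,s); return p,d
def save(p,f,crop=None,s=1):
    if crop: a,b,c,e=crop; p=p[b:e,a:c]
    p=cv2.resize(p,None,fx=s,fy=s,interpolation=cv2.INTER_CUBIC)
    cv2.imwrite('pics/'+f+'.png',p[:,:,::-1])
def cloud(n,d):
    c=camera_params(n);K=np.array(c['K']);E=np.array(c['extrinsics'])
    v,u=np.mgrid[:480,:640]
    P=np.stack([(u-K[0,2])/K[0,0]*d,(v-K[1,2])/K[1,1]*d,d],-1)
    return P@E[:3,:3].T+E[:3,3]
E
python3 - <<'E'
from h import *
for n in('top','side'): shot(n,n+'0'); c=camera_params(n); print(np.round(c['K'],1).tolist(),np.round(c['extrinsics'],3).tolist())
print(telemetry.sense())
E
```

```text
[[502.7, 0.0, 318.0], [0.0, 502.7, 240.2], [0.0, 0.0, 1.0]] [[0.015, -0.994, 0.11, 390.113], [-1.0, -0.018, -0.022, 15.905], [0.024, -0.11, -0.994, 1246.998], [0.0, 0.0, 0.0, 1.0]]
[[472.7, 0.0, 315.5], [0.0, 472.7, 241.0], [0.0, 0.0, 1.0]] [[-0.827, -0.357, 0.434, 59.798], [-0.562, 0.527, -0.638, 686.227], [-0.0, -0.771, -0.636, 749.826], [0.0, 0.0, 0.0, 1.0]]
{'time': 0.1, 'joint_pos': array([-8.08101350e+01,  7.51039738e+00,  8.53216848e+01, -2.31254341e-03,
        8.72609296e+01, -4.89404481e+00]), 'qd': array([-0.05904458, -0.09194794, -0.09289258, -0.07980495, -0.07845332,
        0.01001602]), 'joint_efforts': array([-4.50810567e-04, -5.70951104e+01, -5.01946378e+01, -3.23681925e-04,
        8.03428120e-03, -1.33972850e-05]), 'tool_pos': array([ 145.92613893, -581.49025515,  230.36630838]), 'tcp_rot': array([-1.79907130e+02, -5.63384075e-03,  1.40840177e+01]), 'ft_force': array([-0.69053029,  0.09883244, -0.48634278]), 'wrist_torque': array([-0.0079854 ,  0.00395288, -0.04974261]), 'finger_gap': 85.51992939401997}
```

View pics/top0.png

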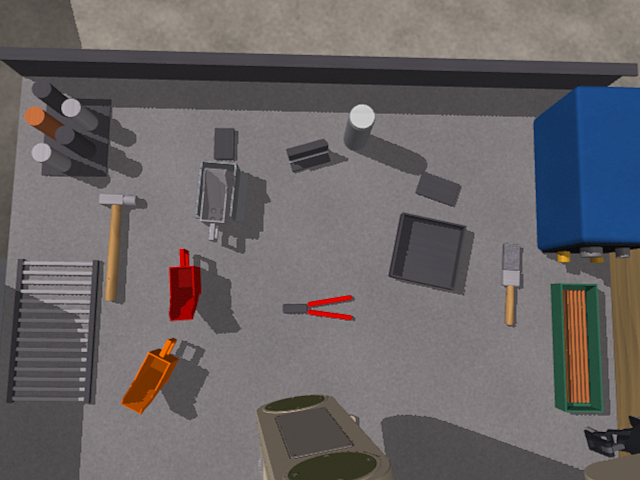

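View pics/side0.png

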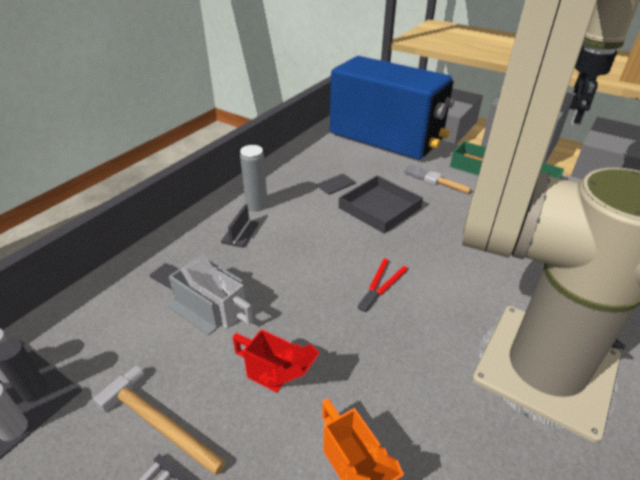

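The top view shows the steel jug in its bay at about (214,195), with its handle at (213,230) toward the robot. The tray is at (428,252), the tee at (308,155), the pliers at (320,307), and the red and orange decoys are at (183,285) and (150,375). I'll enlarge the bay and tray and read heights from the depth.

```bash
python3 - <<'E'
from h import *
z=np.load('pics/top0.npz');p,d=z['p'],z['d']
a=cv2.resize(p[145:245,180:260],None,fx=5,fy=5,interpolation=cv2.INTER_CUBIC)
b=cv2.resize(p[200:300,380:476],None,fx=3,fy=3,interpolation=cv2.INTER_CUBIC)
im=np.zeros((500,690,3),np.uint8);im[:500,:400]=a;im[:300,402:690]=b
cv2.imwrite('pics/crop1.png',im[:,:,::-1])
P=cloud('top',d)
# tray rim
m=np.zeros((480,640),bool);m[200:300,380:476]=1
r=m&(P[...,2]>25)&(P[...,2]<45);print('tray rim',cv2.minAreaRect(P[r][:,:2].astype(np.float32)),np.median(P[r][:,2]))
m[:]=0;m[130:250,180:260]=1
for lo,hi in((58,70),(66,78),(76,86),(85,120)):
    r=m&(P[...,2]>lo)&(P[...,2]<hi);q=P[r];print(lo,hi,len(q),cv2.minAreaRect(q[:,:2].astype(np.float32)))
r=m&(P[...,2]>56)&(P[...,2]<71)
v,u=np.nonzero(r&(np.arange(480)[:,None]>218));print('handle',u.min(),u.max(),v.min(),v.max(),P[v,u].mean(0),P[v,u].min(0),P[v,u].max(0))
np.save('pics/P.npy',P)
E
```

```text
tray rim ((503.9666442871094, -281.4161071777344), (161.4852294921875, 161.16688537597656), 78.87014770507812) 34.08879539812301
58 70 417 ((596.3358154296875, 239.69088745117188), (98.66175079345703, 224.7567138671875), 79.99161529541016)
66 78 673 ((595.9094848632812, 240.61001586914062), (101.02435302734375, 226.83407592773438), 79.44486236572266)
76 86 260 ((630.7241821289062, 232.1604766845703), (85.06761932373047, 145.66600036621094), 86.82466888427734)
85 120 182 ((627.0338134765625, 233.05355834960938), (55.35197067260742, 110.92990112304688), 87.60980224609375)
handle 182 226 219 249 [541.72168328 238.88744437  66.86805101] [494.03712189 209.01966087  56.82491728] [568.36362277 307.80153616  70.87347552]
```

View pics/crop1.png

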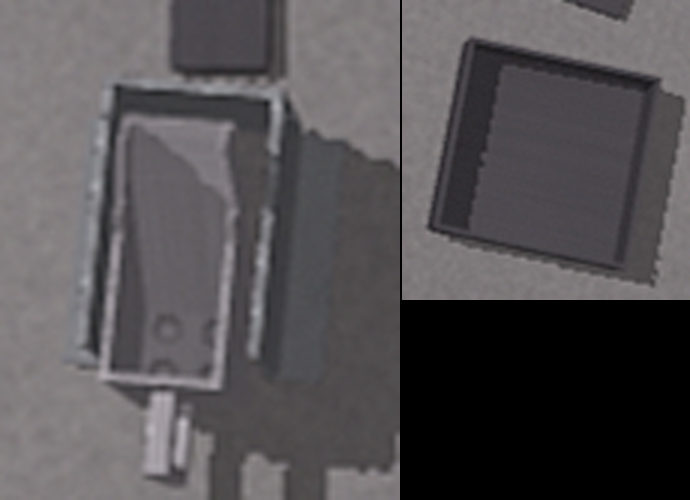

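The crop shows the jug's back rim corners at crop (103,380) and (218,385), its handle bar from (163,392) to (157,472), the spout at (130–232,122), and at least four dim balls near (165–210,330–370). The tray is turned about 11°. I'll convert these pixels using the known heights.

```bash
cat >> h.py <<'E'
def ray(n,u,v,z):
    c=camera_params(n);K=np.array(c['K']);E=np.array(c['extrinsics'])
    r=E[:3,:3]@np.linalg.solve(K,[u,v,1]);o=E[:3,3];return o+r*(z-o[2])/r[2]
E
python3 - <<'E'
from h import *
for nm,x,y,z in [('backL',103,380,80),('backR',218,385,80),('bar0',163,392,70),('bar1',157,474,70),('lipL',128,122,108),('lipR',234,125,108),('rimL mid',112,230,80),('rimR mid',232,230,80),
 ('bay EL',108,85,72),('bay ER',285,90,72),('bay OL',84,362,72),('bay OR',252,357,72)]:
    print(nm,np.round(ray('top',180+x/5,145+y/5,z)[:2],1))
P=np.load('pics/P.npy');p=np.load('pics/top0.npz')['p']
for nm,(u0,v0,u1,v1) in dict(tee=(280,135,335,175),plate_a=(410,165,468,212),plate_b=(208,120,240,162),pliers=(275,285,360,328)).items():
    m=np.zeros((480,640),bool);m[v0:v1,u0:u1]=1
    q=P[m&(P[...,2]>4)];print(nm,np.round(q.min(0)),np.round(q.max(0)))
E
```

```text
backL [559.4 264.5]
backR [558.1 211. ]
bar0 [555.7 238.3]
bar1 [516.9 239.6]
lipL [675.6 252. ]
lipR [675.2 203.3]
rimL mid [630.7 263.2]
rimR mid [631.8 207.1]
bay EL [702.4 269.6]
bay ER [701.8 185.6]
bay OL [569.  275.4]
bay OR [572.8 196.9]
tee [390. -49.   4.] [ 798.   86. 1247.]
plate_a [ 390. -387.    4.] [ 727.   16. 1247.]
plate_b [390.  16.   4.] [ 830.  268. 1247.]
pliers [ 314. -115.    4.] [ 418.   92. 1247.]
```

```bash
A='0.58,-0.70,0,0,0,0,1'; python3 -m jog '[[[0.58,-0.70,0,0,0,0,1],[0.58,-0.70,0,0,0,0,1],[0.58,-0.70,0,0,0,0,1],[0.58,-0.70,0,0,0,0,1],[0.58,-0.70,0,0,0,0,1],[0.58,-0.70,0,0,0,0,1],[0.58,-0.70,0,0,0,0,1],[0.58,-0.70,0,0,0,0,1],[0.58,-0.70,0,0,0,0,1],[0.58,-0.70,0,0,0,0,1]]]'
python3 -m jog '[[[0.58,-0.70,0,0,0,0,1],[0.58,-0.70,0,0,0,0,1],[0.58,-0.70,0,0,0,0,1],[0.58,-0.70,0,0,0,0,1],[0.58,-0.70,0,0,0,0,1],[0.58,-0.70,0,0,0,0,1],[0.58,-0.70,0,0,0,0,1],[0.58,-0.70,0,0,0,0,1],[0.58,-0.70,0,0,0,0,1],[0.58,-0.70,0,0,0,0,1]]]'
python3 -m jog '[[[0,0,0,0,0,-0.025,1],[0,0,0,0,0,-0.025,1],[0,0,0,0,0,-0.025,1],[0,0,0,0,0,-0.025,1],[0,0,0,0,0,-0.025,1],[0,0,0,0,0,-0.025,1],[0,0,0,0,0,-0.025,1],[0,0,0,0,0,-0.025,1],[0,0,0,0,0,-0.025,1]]]'
python3 -m jog '[[[0,0,0,0,0,-0.025,1],[0,0,0,0,0,-0.025,1],[0,0,0,0,0,-0.025,1],[0,0,0,0,0,-0.025,1],[0,0,0,0,0,-0.025,1],[0,0,0,0,0,-0.025,1],[0,0,0,0,0,-0.025,1],[0,0,0,0,0,-0.025,1],[0,0,0,0,0,-0.025,1]]]'
python3 -c "
from h import *
s=telemetry.sense();print(s['joint_pos'],s['tool_pos'],s['tcp_rot'])"
```

```text
time: 1.35
tool_pos: [342.4, -170.5, 231.0]
tcp_rot: [-180.0, 0.0, 14.1]
ft_force: [0.5, -0.2, -0.3]
finger_gap: 85.4
time: 2.6
tool_pos: [538.5, 239.5, 230.7]
tcp_rot: [180.0, 0.0, 14.1]
ft_force: [0.5, -0.8, 0.5]
finger_gap: 85.6
time: 3.72
tool_pos: [537.9, 238.0, 230.7]
tcp_rot: [-179.9, 0.0, 95.4]
ft_force: [0.6, 0.8, 0.4]
finger_gap: 85.3
time: 4.85
tool_pos: [537.9, 238.0, 230.7]
tcp_rot: [-180.0, -0.1, 176.4]
ft_force: [0.5, 0.6, -0.2]
finger_gap: 85.2
[ 1.88750001e+01  5.73427169e+00  8.72004869e+01  2.09121898e-03
  8.71241480e+01 -6.75059733e+01] [537.94367111 238.04080219 230.70058083] [-1.79979393e+02 -5.52239841e-02  1.76380857e+02]
```

```bash
python3 -m jog '[[[0,0.02,0.5,0,0,0,0.6],[0,0,0.6,0,0,0,0.6],[0,0,0.6,0,0,0,0.6],[0,0,0.5,0,0,0,0.6],[0,0,0.4,0,0,0,0.6],[0,0,0.4,0,0,0,0.6]]]'
python3 - <<'E'
from h import *
p,d=snapshot('top');save(p,'g1t',(150,130,270,260),3)
q,_=snapshot('side');save(q,'g1s',(120,210,300,360),3)
a=cv2.imread('pics/g1t.png');b=cv2.imread('pics/g1s.png');im=np.zeros((450,800,3),np.uint8);im[:390,:360]=a;im[:,362:800]=b[:,:438];cv2.imwrite('pics/g1.png',im)
E
```

```text
time: 5.6
tool_pos: [538.4, 239.2, 80.4]
tcp_rot: [180.0, 0.0, 176.1]
ft_force: [0.5, 0.3, 0.8]
finger_gap: 51.5
```

View pics/g1.png

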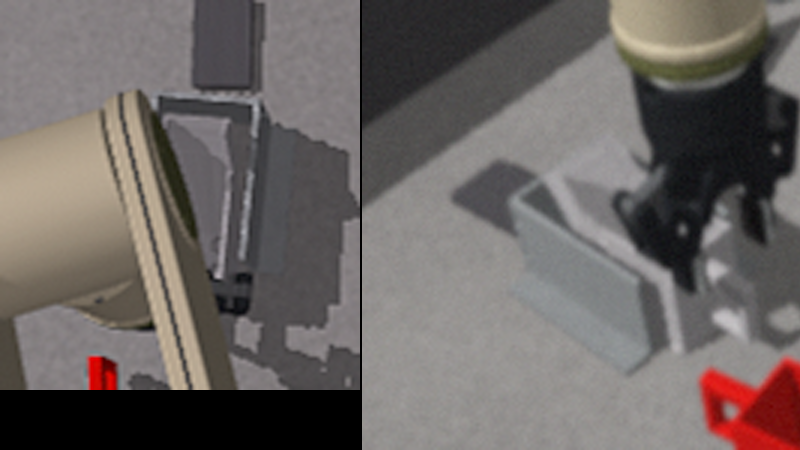

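The fingers straddle the handle: in the side crop the left finger is at (690,280), the right at (760,230), and the handle lies between them at about (725,270). I'll go down and close.

```bash
python3 -m jog '[[[0,0,0.4,0,0,0,0.6],[0,0,0.32,0,0,0,0.6],[0,0,0,0,0,0,0.3],[0,0,0,0,0,0,0.2],[0,0,0,0,0,0,0],[0,0,0,0,0,0,0],[0,0,0,0,0,0,0],[0,0,0,0,0,0,0]]]' 60
python3 -m jog '[[[0,0,0,0,0,0,0],[0,0,0,0,0,0,0],[0,0,-0.1,0,0,0,0],[0,0,-0.1,0,0,0,0],[0,0,-0.1,0,0,0,0]]]' 110
```

```text
time: 6.7
tool_pos: [538.8, 239.3, 46.0]
tcp_rot: [180.0, 0.1, 176.1]
ft_force: [-0.3, 0.4, 5.2]
finger_gap: 10.8
time: 7.32
tool_pos: [537.9, 239.0, 60.2]
tcp_rot: [-180.0, -0.0, 176.1]
ft_force: [-0.7, 0.7, -2.7]
finger_gap: 9.9
```

```bash
python3 -m jog '[[[0,0,-0.16,0,0,0,0],[0,0,-0.2,0,0,0,0],[0,0,-0.25,0,0,0,0],[0,0,-0.25,0,0,0,0],[0,0,-0.25,0,0,0,0],[0,0,-0.25,0,0,0,0],[0,0,-0.25,0,0,0,0],[0,0,-0.2,0,0,0,0],[0,0,-0.1,0,0,0,0],[0,0,0,0,0,0,0],[0,0,0,0,0,0,0]]]'
python3 - <<'E'
from h import *
q,_=shot('side','lift',(120,170,320,340),3)
E
```

```text
time: 8.7
tool_pos: [538.0, 239.0, 155.2]
tcp_rot: [-180.0, -0.0, 176.1]
ft_force: [0.7, 0.1, -3.9]
finger_gap: 9.7
```

View pics/lift.png

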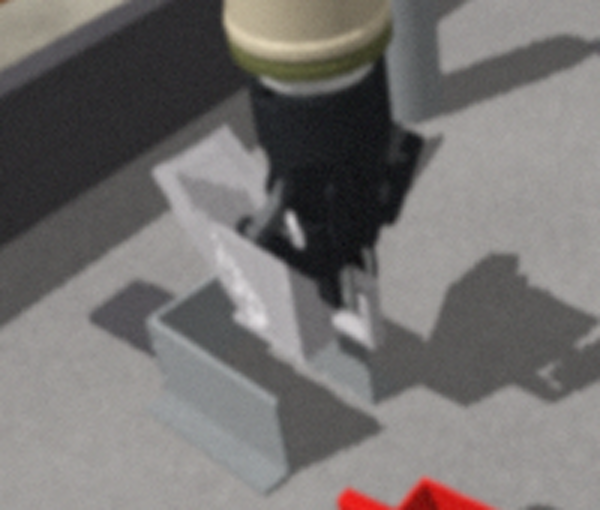

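The jug hangs clear of the bay: its foot is at about (250–305,325–360), above the plate edge. I'll check its sag from depth.

```bash
python3 - <<'E'
from h import *
P=cloud('side',np.load('pics/lift.npz')['d'])
a=np.radians(-4);c=np.array([538+56*np.cos(a),239+56*np.sin(a)])
X=P[...,:2]-c;x=X@[np.cos(a),np.sin(a)];y=X@[-np.sin(a),np.cos(a)]
m=(abs(y-28)<6)&(P[...,2]>95)&(x>-45)&(x<100)&(P[...,2]<260)
for k in range(-40,95,10):
    s=m&(x>=k)&(x<k+10)
    if s.sum()>3: print(k,s.sum(),np.round(np.percentile(P[s][:,2],[1,99]),1),np.median(y[s]).round(1))
E
```

```text
-40 132 [110.8 190. ] 26.6
-30 105 [110.4 189.2] 28.4
-20 109 [111.4 190.3] 28.5
-10 104 [110.7 188.9] 28.7
0 102 [111.2 190. ] 28.6
10 110 [111.  189.5] 28.8
20 93 [109.6 189.4] 28.8
30 68 [112.9 189.2] 28.9
40 66 [143.4 194.3] 28.8
50 51 [155.1 197.9] 28.9
60 59 [169.8 212.5] 27.7
70 34 [184.7 215.7] 27.0
80 18 [193.4 208.9] 26.5
```

```bash
python3 -m jog '[[[0.05,-0.12,0,0,0,0,0],[0.10,-0.25,0,0,0,0,0],[0.17,-0.415,0,0,0,0,0],[0.17,-0.415,0,0,0,0,0],[0.17,-0.415,0,0,0,0,0],[0.17,-0.415,0,0,0,0,0],[0.17,-0.415,0,0,0,0,0],[0.17,-0.415,0,0,0,0,0],[0.17,-0.415,0,0,0,0,0],[0.17,-0.415,0,0,0,0,0],[0.17,-0.415,0,0,0,0,0],[0.17,-0.415,0,0,0,0,0]]]'
python3 -m jog '[[[0.175,-0.415,0,0,0,0,0],[0.175,-0.415,0,0,0,0,0],[0.175,-0.415,0,0,0,0,0],[0.175,-0.415,0,0,0,0,0],[0.175,-0.415,0,0,0,0,0],[0.175,-0.415,0,0,0,0,0],[0.175,-0.415,0,0,0,0,0],[0.175,-0.415,0,0,0,0,0],[0.175,-0.415,0,0,0,0,0],[0.175,-0.415,0,0,0,0,0],[0.1,-0.25,0,0,0,0,0],[0.05,-0.12,0,0,0,0,0]]]'
python3 -m jog '[[[0,0,0,0,0,0.005,0],[0,0,0,0,0,0.0115,0],[0,0,0,0,0,0.0115,0],[0,0,0,0,0,0.0115,0],[0,0,0,0,0,0.0115,0],[0,0,0,0,0,0.0045,0],[0,0,0,0,0,0,0],[0,0,0,0,0,0,0]]]'
python3 - <<'E'
from h import *
p,d=snapshot('top');save(p,'carry',(290,180,490,340),3)
s=telemetry.sense();print(s['joint_pos'])
E
```

```text
time: 10.25
tool_pos: [429.6, 18.8, 155.7]
tcp_rot: [-180.0, 0.0, 176.1]
ft_force: [0.1, -0.0, -2.3]
finger_gap: 9.5
time: 11.75
tool_pos: [319.9, -199.5, 155.7]
tcp_rot: [-180.0, 0.0, 176.0]
ft_force: [0.1, -0.2, -3.4]
finger_gap: 9.9
time: 12.75
tool_pos: [320.5, -198.9, 155.8]
tcp_rot: [180.0, 0.0, 156.2]
ft_force: [-1.0, 0.9, -3.2]
finger_gap: 10.0
[-3.96326885e+01 -2.72063534e+01  1.23910274e+02  3.08099416e-03
  8.32974791e+01 -1.05784259e+02]
```

View pics/carry.png

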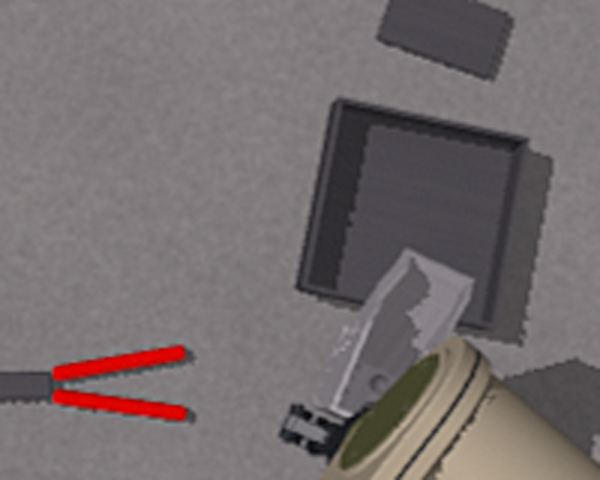

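The jug hangs with its spout over the tray's near edge at crop (440,268), pointing at the tray's middle at about (412,222) once the parallax is allowed for. I'll lower it.

```bash
python3 -m jog '[[[0,0,0.15,0,0,0,0],[0,0,0.25,0,0,0,0],[0,0,0.3,0,0,0,0],[0,0,0.35,0,0,0,0],[0,0,0.35,0,0,0,0],[0,0,0.3,0,0,0,0],[0,0,0.2,0,0,0,0],[0,0,0.12,0,0,0,0],[0,0,0.06,0,0,0,0],[0,0,0,0,0,0,0]]]'
python3 -m jog '[[[0,0,0.04,0,0,0,0],[0,0,0.04,0,0,0,0],[0,0,0.02,0,0,0,0],[0,0,0,0,0,0,0]]]'
```

```text
time: 14.05
tool_pos: [320.5, -199.1, 52.0]
tcp_rot: [-180.0, 0.0, 156.1]
ft_force: [0.7, 0.2, -3.6]
finger_gap: 10.0
time: 14.55
tool_pos: [320.4, -199.0, 46.8]
tcp_rot: [180.0, 0.0, 156.1]
ft_force: [0.9, 0.3, -2.4]
finger_gap: 9.8
```

```bash
python3 -m jog '[[[0,0,0.02,0,0,0,0],[0,0,0,0,0,0,0]]]'
python3 -m jog '[[[0,0,0.012,0,0,0,0],[0,0,0,0,0,0,0]]]'
```

```text
time: 14.8
tool_pos: [320.4, -199.1, 46.1]
tcp_rot: [-180.0, 0.0, 156.1]
ft_force: [-3.1, 1.9, 2.8]
finger_gap: 9.7
time: 15.05
tool_pos: [320.5, -199.1, 46.1]
tcp_rot: [-180.0, -0.0, 156.1]
ft_force: [-6.7, 5.4, 11.4]
finger_gap: 9.9
```

It has touched down. I'll open and rise straight up.

```bash
python3 -m jog '[[[0,0,0,0,0,0,0.3],[0,0,0,0,0,0,0.5],[0,0,0,0,0,0,0.5],[0,0,0,0,0,0,0.5],[0,0,-0.3,0,0,0,0.5],[0,0,-0.6,0,0,0,0.5],[0,0,-0.8,0,0,0,0.6],[0,0,-0.8,0,0,0,1],[0,0,-0.5,0,0,0,1],[0,0,0,0,0,0,1]]]'
python3 - <<'E'
from h import *
p,d=shot('side','stand',(280,120,460,260),4)
P=cloud('side',d)
a=np.radians(-24);c=np.array([371.5,-222])
for it in range(3):
    X=P[...,:2]-c;u=np.array([np.cos(a),np.sin(a)]);x=X@u;y=X@[-u[1],u[0]]
    m=(abs(y-28)<5)&(P[...,2]>8)&(P[...,2]<78)&(x>-30)&(x<25)
    k=np.polyfit(x[m],y[m],1);a+=np.arctan(k[0]);c=c+(k[1]-28)*np.array([-u[1],u[0]])
    print(m.sum(),np.degrees(a),c)
m=(abs(y-28)<5)&(P[...,2]>3)&(P[...,2]<140)
for k in range(-50,100,10):
    s=m&(x>=k)&(x<k+10)
    if s.sum()>3: print(k,s.sum(),np.round(np.percentile(P[s][:,2],[2,98]),1),x[s].min().round(1))
r=(P[...,2]>29)&(P[...,2]<42)&(P[...,0]>410)&(P[...,0]<600)&(P[...,1]<-180)&(P[...,1]>-380)&((abs(y)>40)|(x>95));print(cv2.minAreaRect(P[r][:,:2].astype(np.float32)))
print(np.degrees(np.arctan2(-281-c[1],504-c[0])))
E
```

```text
time: 16.3
tool_pos: [321.7, -200.1, 198.5]
tcp_rot: [-179.9, 0.3, 156.1]
ft_force: [0.4, 0.5, -0.5]
finger_gap: 85.4
382 -23.36423470066409 [ 372.04283277 -220.78077764]
382 -23.418241887194537 [ 372.04220933 -220.7822208 ]
382 -23.418585584066065 [ 372.04219655 -220.78225029]
-40 66 [ 3.8 82. ] -37.4
-30 82 [ 4.5 81.2] -29.9
-20 84 [ 5.1 81.6] -19.8
-10 83 [ 5.8 81.7] -10.0
0 81 [ 3.5 80.6] 0.4
10 79 [ 5.8 81.1] 10.1
20 73 [ 3.3 80.8] 20.2
30 53 [25.8 80.7] 30.1
40 51 [34.8 86.2] 40.0
50 52 [ 4.2 86.5] 50.1
60 48 [ 13.8 101.6] 60.1
70 29 [ 69.4 106.1] 70.2
80 12 [ 85.6 100. ] 80.3
90 5 [3.5 7.6] 90.6
((506.55157470703125, -281.14935302734375), (168.6187744140625, 163.29110717773438), 79.25186920166016)
-24.52915605307235
```

View pics/stand.png

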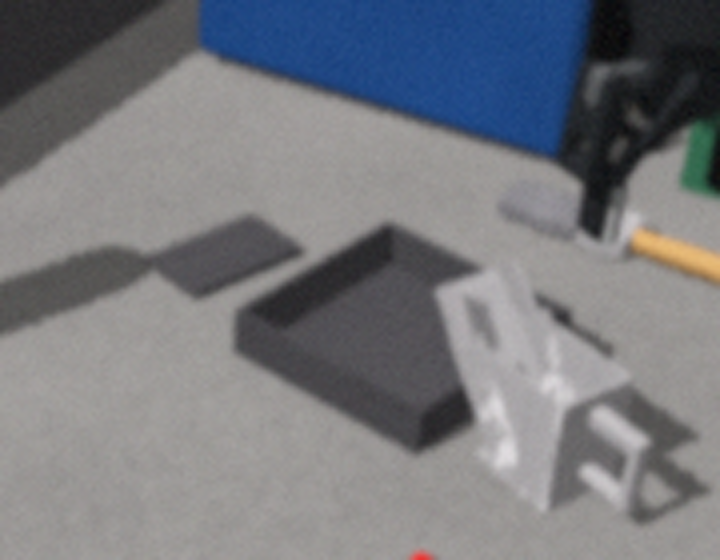

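The jug stands free and upright beside the tray. Its side is at crop (510,440), its handle at (620,450), and its spout overhangs the tray wall at (470,290). The fit gives yaw -23.5°, against -24.5° to the tray's middle. Now I'll tilt the tool 30° to grip the flat sides from behind.

```bash
python3 -m jog '[[[0,0,0,0,-0.0208,0,1],[0,0,0,0,-0.0208,0,1],[0,0,0,0,-0.0208,0,1],[0,0,0,0,-0.0208,0,1],[0,0,0,0,0,0,1]]]'
cat >> h.py <<'E'
def rel(c=(372,-221.5),yaw=-23.6):
    s=telemetry.sense();a=np.radians(yaw);u=np.array([np.cos(a),np.sin(a)]);X=s['tool_pos'][:2]-c
    M=R.from_euler('xyz',s['tcp_rot'],degrees=True).as_matrix()
    J=np.array([[u[0],-u[1],0],[u[1],u[0],0],[0,0,1]])
    print('TCP in jug frame',np.round([X@u,X@[-u[1],u[0]],s['tool_pos'][2]],1),'toolaxes(cols)',np.round(J.T@M,3).tolist(),np.round(s['joint_pos'],1))
    return np.array([X@u,X@[-u[1],u[0]],s['tool_pos'][2]]),J.T@M
E
python3 -c "
from h import *
t,M=rel()
print(M.T@(np.array([-38,0,136])-t)/50, M.T@(np.array([17,0,41])-t)/50)"
```

```text
time: 16.98
tool_pos: [365.4, -234.5, 189.2]
tcp_rot: [179.1, 26.9, 155.9]
ft_force: [0.1, -0.1, 0.2]
finger_gap: 85.3
TCP in jug frame [ -0.8 -14.5 189.2] toolaxes(cols) [[-0.891, 0.001, 0.453], [0.007, 1.0, 0.013], [-0.453, 0.015, -0.891]] [ -49.9  -51.1  138.4   13.1   69.  -118.2]
[1.1471255  0.27429045 0.61603798] [1.02724828 0.24742652 2.80804796]
```

The tilt runs into the joint 2 limit here, so I'll use about 10° instead and come in from above.

```bash
python3 -m jog '[[[0,0,0,0,0.0236,0,1],[0,0.2,0,0,0.0236,0,1],[0,0,0,0,0,0,1]]]'
python3 -c "
from h import *
t,M=rel()
print(M.T@(np.array([-10,0,145])-t)/50, M.T@(np.array([9,0,38])-t)/50,R.from_matrix(M).as_euler('xyz',degrees=True))"
```

```text
time: 17.35
tool_pos: [370.7, -224.7, 190.4]
tcp_rot: [179.2, 9.7, 156.4]
ft_force: [-0.4, -0.1, -0.9]
finger_gap: 85.4
TCP in jug frame [ 1.000e-01 -3.400e+00  1.904e+02] toolaxes(cols) [[-0.986, -0.003, 0.168], [-0.001, 1.0, 0.014], [-0.168, 0.014, -0.986]] [ -41.1  -29.1  122.1    3.8   78.  -108.1]
[0.35208774 0.05648204 0.86259588] [0.3377883  0.02555412 3.03580525] [ 179.19007048    9.69210597 -179.96901475]
```

```bash
python3 -m jog '[[[0.34,0.06,0.4,0.0022,0,0,1],[0,0,0.45,0,0,0,1],[0,0,0.45,0,0,0,1],[0,0,0.45,0,0,0,1],[0,0,0,0,0,0,1]]]'
python3 - <<'E'
from h import *
t,M=rel()
print(M.T@(np.array([9,0,38])-t)/50,R.from_matrix(M).as_euler('xyz',degrees=True))
p,d=shot('side','pre2',(330,120,480,260),4)
E
```

```text
time: 17.98
tool_pos: [368.9, -221.1, 101.7]
tcp_rot: [-180.0, 10.0, 156.3]
ft_force: [-0.1, 0.3, 1.2]
finger_gap: 85.2
TCP in jug frame [ -3.   -0.8 101.7] toolaxes(cols) [[-0.985, 0.002, 0.174], [0.002, 1.0, -0.0], [-0.174, -0.0, -0.985]] [ -40.2  -25.6  129.2    3.1   66.8 -107.5]
[-0.01492443  0.01720337  1.29544521] [-179.99130751   10.01202424  179.91259894]
```

View pics/pre2.png

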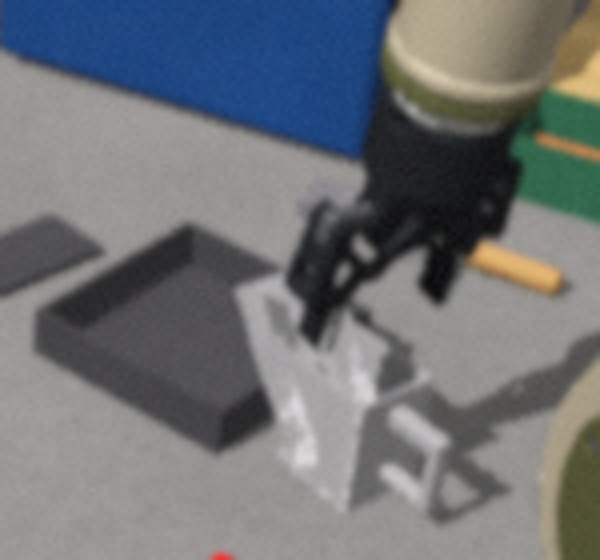

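The near finger tip is at (315,330) and the far one at (435,290), with the jug's opening between them, so they straddle it. I'll go down and grip.

```bash
python3 -m jog '[[[0,0,0.3,0,0,0,1],[0,0,0.4,0,0,0,1],[0,0,0.35,0,0,0,1],[0,0,0.24,0,0,0,1],[0,0,0,0,0,0,1]]]'
python3 -m jog '[[[0,0,0,0,0,0,0.8],[0,0,0,0,0,0,0.7],[0,0,0,0,0,0,0.6],[0,0,0,0,0,0,0.5],[0,0,0,0,0,0,0.4],[0,0,0,0,0,0,0.4],[0,0,0,0,0,0,0.4]]]' 50
python3 -m jog '[[[0,0,0,0,0,0,0],[0,0,0,0,0,0,0]]]' 100
python3 -c "
from h import *
rel()"
```

```text
time: 18.65
tool_pos: [380.5, -226.5, 38.9]
tcp_rot: [-180.0, 10.1, 156.3]
ft_force: [-0.0, -0.5, -0.7]
finger_gap: 85.0
time: 19.52
tool_pos: [381.7, -227.3, 40.7]
tcp_rot: [-179.9, 10.2, 156.3]
ft_force: [-0.2, 2.0, 7.2]
finger_gap: 55.4
time: 19.77
tool_pos: [381.9, -227.5, 40.9]
tcp_rot: [-179.9, 10.3, 156.3]
ft_force: [0.2, 1.7, 7.1]
finger_gap: 54.9
TCP in jug frame [11.5 -1.5 40.9] toolaxes(cols) [[-0.984, 0.002, 0.178], [0.001, 1.0, -0.002], [-0.178, -0.001, -0.984]] [ -39.7  -17.4  130.1    3.3   57.4 -107.5]
```

The jug is gripped on its flat sides with a 55 mm gap. I'll lift 65 mm and move 27 mm toward the tray, then tip in place.

```bash
python3 -m jog '[[[-0.02,0,-0.1,0,0,0,0],[-0.035,0,-0.2,0,0,0,0],[-0.09,0,-0.15,0,0,0,0],[-0.13,0,-0.17,0,0,0,0],[-0.13,0,-0.17,0,0,0,0],[-0.13,0,-0.17,0,0,0,0],[-0.13,0,-0.13,0,0,0,0],[-0.1,0,-0.1,0,0,0,0],[0,0,0,0,0,0,0]]]'
python3 -c "
from h import *
rel()"
```

```text
time: 20.9
tool_pos: [406.4, -238.0, 105.6]
tcp_rot: [-179.9, 10.2, 156.3]
ft_force: [0.8, -0.4, -3.7]
finger_gap: 54.9
TCP in jug frame [ 38.1  -1.4 105.6] toolaxes(cols) [[-0.984, 0.001, 0.177], [0.001, 1.0, -0.001], [-0.177, -0.001, -0.984]] [ -38.6  -18.   123.2    2.8   65.  -105.9]
```

```bash
python3 -m jog '[[[0,0,0,0,0.006,0,0],[0,0,0,0,0.01,0,0],[0,0,0,0,0.012,0,0],[0,0,0,0,0.012,0,0],[0,0,0,0,0.012,0,0],[0,0,0,0,0.012,0,0],[0,0,0,0,0.012,0,0],[0,0,0,0,0.012,0,0],[0,0,0,0,0.012,0,0]]]'
python3 -c "
from h import *
rel()"
```

```text
time: 22.02
tool_pos: [406.0, -237.8, 104.6]
tcp_rot: [-179.9, -26.0, 156.3]
ft_force: [0.5, -0.6, -2.6]
finger_gap: 54.9
TCP in jug frame [ 37.6  -1.3 104.6] toolaxes(cols) [[-0.899, 0.002, -0.438], [0.002, 1.0, -0.0], [0.438, -0.001, -0.899]] [-33.3  19.3  89.2  -4.3  97.2 -99.2]
```

Tracking is good at 36° of tip. I'll go on to about 77°, more slowly.

```bash
python3 -m jog '[[[0,0,0,0,0.011,0,0],[0,0,0,0,0.01,0,0],[0,0,0,0,0.01,0,0],[0,0,0,0,0.01,0,0],[0,0,0,0,0.01,0,0],[0,0,0,0,0.01,0,0],[0,0,0,0,0.01,0,0],[0,0,0,0,0.01,0,0],[0,0,0,0,0.01,0,0],[0,0,0,0,0.01,0,0],[0,0,0,0,0.01,0,0],[0,0,0,0,0.004,0,0]]]'
python3 -m jog '[[[0,0,0,0,0,0,0],[0,0,0,0,0,0,0],[0,0,0,0,0,0,0],[0,0,0,0,0,0,0],[0,0,0,0,0,0,0],[0,0,0,0,0,0,0],[0,0,0,0,0,0,0],[0,0,0,0,0,0,0],[0,0,0,0,0,0,0],[0,0,0,0,0,0,0]]]'
python3 - <<'E'
from h import *
rel()
p,d=snapshot('top');save(p,'a',(370,190,490,310),3)
q,_=snapshot('side');save(q,'b',(310,120,460,260),3)
a=cv2.imread('pics/a.png');b=cv2.imread('pics/b.png');im=np.zeros((420,800,3),np.uint8);im[:360,:340]=a[:,:340];im[:420,345:795]=b;cv2.imwrite('pics/pour.png',im)
E
```

```text
time: 23.52
tool_pos: [405.6, -237.6, 103.5]
tcp_rot: [-179.9, -67.4, 156.2]
ft_force: [-0.8, -0.1, -3.5]
finger_gap: 54.7
time: 24.78
tool_pos: [405.9, -237.7, 105.0]
tcp_rot: [-179.9, -67.3, 156.2]
ft_force: [0.7, 0.1, -2.0]
finger_gap: 55.1
TCP in jug frame [ 37.5  -1.3 105. ] toolaxes(cols) [[-0.387, 0.002, -0.922], [0.001, 1.0, 0.001], [0.922, -0.001, -0.387]] [-31.2  58.4  53.7  -9.8 134.5 -99.8]
```

View pics/pour.png

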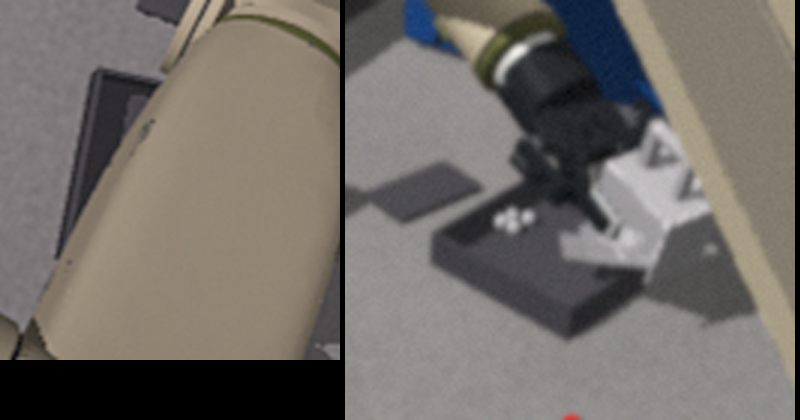

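All four balls lie in the tray, clustered at about (512,220) in the side crop. I'll turn the jug back upright.

```bash
python3 -m jog '[[[0,0,0,0,-0.005,0,0],[0,0,0,0,-0.012,0,0],[0,0,0,0,-0.012,0,0],[0,0,0,0,-0.012,0,0],[0,0,0,0,-0.012,0,0],[0,0,0,0,-0.012,0,0],[0,0,0,0,-0.012,0,0],[0,0,0,0,-0.012,0,0],[0,0,0,0,-0.012,0,0],[0,0,0,0,-0.012,0,0]]]'
python3 -m jog '[[[0,0,0,0,-0.012,0,0],[0,0,0,0,-0.012,0,0],[0,0,0,0,-0.012,0,0],[0,0,0,0,-0.012,0,0],[0,0,0,0,-0.012,0,0],[0,0,0,0,-0.012,0,0],[0,0,0,0,-0.012,0,0],[0,0,0,0,-0.012,0,0],[0,0,0,0,-0.006,0,0],[0,0,0,0,0,0,0],[0,0,0,0,0,0,0]]]'
python3 - <<'E'
from h import *
t,M=rel()
print(M.T@(np.array([11.5,-1.4,44])-t)/50)
P=cloud('side',snapshot('side')[1])
a=np.radians(-23.6);c=np.array([372,-221.5])+27*np.array([np.cos(a),np.sin(a)])
X=P[...,:2]-c;u=np.array([np.cos(a),np.sin(a)]);x=X@u;y=X@[-u[1],u[0]]
m=(abs(y-28)<6)&(P[...,2]>45)&(P[...,2]<160)
for k in range(-40,40,10):
    s=m&(x>=k)&(x<k+10)
    if s.sum()>3: print(k,s.sum(),np.round(np.percentile(P[s][:,2],[2,98]),1),np.median(y[s]))
E
```

```text
time: 26.12
tool_pos: [406.0, -237.8, 105.7]
tcp_rot: [-179.9, -26.3, 156.3]
ft_force: [-0.8, 0.8, -2.5]
finger_gap: 55.1
time: 27.5
tool_pos: [405.9, -237.7, 105.4]
tcp_rot: [-179.9, 10.1, 156.3]
ft_force: [0.3, -0.7, -2.1]
finger_gap: 55.1
TCP in jug frame [ 37.5  -1.3 105.4] toolaxes(cols) [[-0.984, 0.002, 0.176], [0.001, 1.0, -0.001], [-0.176, -0.001, -0.984]] [ -38.6  -18.1  123.3    2.8   65.  -105.9]
[ 7.29056461e-01 -9.39315288e-04  1.11736639e+00]
-40 77 [ 68.  144.5] 26.248710306876497
-30 90 [ 67.7 144.3] 27.904587435732786
-20 95 [ 67.2 144.2] 27.915371894824904
-10 98 [ 69.1 154.9] 28.346141026535037
0 53 [ 67.6 124.6] 27.766769847193743
10 34 [ 67.4 103.4] 27.87610986080516
20 36 [ 66.3 106.3] 27.102712368840542
30 40 [ 69.  126.5] 27.52870487724381
```

```bash
python3 -m jog '[[[0.1,0,-0.02,0,0,0,0],[0.2,0,-0.036,0,0,0,0],[0.15,0,-0.026,0,0,0,0],[0.06,0,-0.01,0,0,0,0],[0.03,0,0.17,0,0,0,0],[0.05,0,0.28,0,0,0,0],[0.05,0,0.28,0,0,0,0],[0.04,0,0.22,0,0,0,0],[0.02,0,0.12,0,0,0,0],[0.01,0,0.06,0,0,0,0],[0,0,0,0,0,0,0]]]'
python3 -m jog '[[[0.008,0,0.04,0,0,0,0],[0,0,0,0,0,0,0]]]'
python3 -m jog '[[[0.004,0,0.02,0,0,0,0],[0,0,0,0,0,0,0]]]'
```

```text
time: 28.92
tool_pos: [382.3, -227.5, 47.7]
tcp_rot: [-179.9, 10.1, 156.3]
ft_force: [0.5, 0.1, -2.3]
finger_gap: 55.0
time: 29.18
tool_pos: [382.3, -227.5, 45.8]
tcp_rot: [-179.9, 10.2, 156.3]
ft_force: [-0.4, 0.5, -1.7]
finger_gap: 54.8
time: 29.42
tool_pos: [382.2, -227.4, 44.7]
tcp_rot: [-179.9, 10.1, 156.3]
ft_force: [-0.6, 0.2, -2.7]
finger_gap: 55.1
```

```bash
python3 -m jog '[[[0.006,0,0.03,0,0,0,0],[0.004,0,0.02,0,0,0,0],[0,0,0,0,0,0,0]]]'
python3 -m jog '[[[0.003,0,0.016,0,0,0,0],[0,0,0,0,0,0,0]]]'
python3 -m jog '[[[0.002,0,0.01,0,0,0,0],[0,0,0,0,0,0,0]]]'
```

```text
time: 29.8
tool_pos: [382.0, -227.3, 41.9]
tcp_rot: [-180.0, 10.1, 156.3]
ft_force: [0.2, 0.6, -3.2]
finger_gap: 55.2
time: 30.05
tool_pos: [382.1, -227.3, 41.2]
tcp_rot: [-179.9, 10.1, 156.3]
ft_force: [0.3, 0.2, -2.5]
finger_gap: 55.1
time: 30.3
tool_pos: [382.2, -227.4, 41.0]
tcp_rot: [-179.9, 10.2, 156.3]
ft_force: [-1.2, 0.6, -0.8]
finger_gap: 54.8
```

```bash
python3 -m jog '[[[0.002,0,0.012,0,0,0,0],[0,0,0,0,0,0,0]]]'
python3 -m jog '[[[0,0,0,0,0,0,0.7],[0,0,0,0,0,0,0.8],[0,0,0,0,0,0,1],[0,0,0,0,0,0,1],[0,0,0,0,0,0,1],[0,0,0,0,0,0,1]]]'
python3 -m jog '[[[0,0,-0.2,0,0,0,1],[0,0,-0.4,0,0,0,1],[0,0,-0.7,0,0,0,1],[0,0,-0.8,0,0,0,1],[0,0,-0.8,0,0,0,1],[0,0,-0.6,0,0,0,1]]]'
```

```text
time: 30.55
tool_pos: [382.3, -227.5, 41.0]
tcp_rot: [-179.9, 10.2, 156.3]
ft_force: [-5.0, 4.1, 10.2]
finger_gap: 54.9
time: 31.3
tool_pos: [382.1, -227.4, 40.2]
tcp_rot: [-179.9, 10.1, 156.3]
ft_force: [-0.2, -0.1, 0.3]
finger_gap: 85.3
time: 32.05
tool_pos: [354.0, -215.0, 215.3]
tcp_rot: [-179.9, 10.3, 156.3]
ft_force: [0.1, 0.1, 1.5]
finger_gap: 85.8
```

```bash
python3 -m jog '[[[0,0.5,0,0,0,0,1],[0,0.9,0,0,0,0,1],[0,0.9,0,0,0,0,1],[0,0.9,0,0,0,0,1],[0,0.9,0,0,0,0,1],[0,0.9,0,0,0,0,1],[0,0.5,0,0,0,0,1],[0,0,0,0,0,0,1]]]'
python3 - <<'E'
from h import *
p,d=snapshot('top');save(p,'fa',(370,160,490,340),3)
q,ds=snapshot('side');save(q,'fb',(290,120,435,260),3)
a=cv2.imread('pics/fa.png');b=cv2.imread('pics/fb.png');im=np.zeros((540,800,3),np.uint8);im[:540,:360]=a;im[:420,363:798]=b;cv2.imwrite('pics/fin.png',im)
P=cloud('side',ds);a=np.radians(-23.6);c=np.array([372,-221.5])
for it in range(3):
    X=P[...,:2]-c;u=np.array([np.cos(a),np.sin(a)]);x=X@u;y=X@[-u[1],u[0]]
    m=(abs(y-28)<5)&(P[...,2]>8)&(P[...,2]<78)&(x>-30)&(x<25)
    k=np.polyfit(x[m],y[m],1);a+=np.arctan(k[0]);c=c+(k[1]-28)*np.array([-u[1],u[0]])
print(m.sum(),np.degrees(a),c)
m=(abs(y-28)<5)&(P[...,2]>3)&(P[...,2]<140)
print([np.percentile(P[m&(x>=k)&(x<k+10)][:,2],[2,98]).round(1) for k in(-30,-10,10,20)])
# bystanders: compare top pictures
z=np.load('pics/top0.npz');D=(abs(p.astype(int)-z['p']).max(2)>45).astype(np.uint8)
for nm,(u0,v0,u1,v1) in dict(tee=(280,135,335,175),pa=(410,165,468,205),pb=(208,120,240,158),pliers=(275,290,360,325),ham=(95,190,145,305),brush=(495,238,525,330),can=(340,100,380,155),red=(160,245,205,325),orange=(115,335,180,415)).items(): print(nm,D[v0:v1,u0:u1].sum(),end='; ')
E
```

```text
time: 33.05
tool_pos: [464.6, 38.5, 212.7]
tcp_rot: [-180.0, 10.1, 156.5]
ft_force: [-0.1, -0.3, -0.9]
finger_gap: 85.4
385 -23.78374900879129 [ 371.89088191 -221.74961036]
[array([ 7.3, 80.7]), array([ 4.3, 81.3]), array([ 4.1, 81.1]), array([ 4.2, 81.2])]
tee 0; pa 0; pb 0; pliers 858; ham 0; brush 0; can 0; red 0; orange 0;
```

View pics/fin.png

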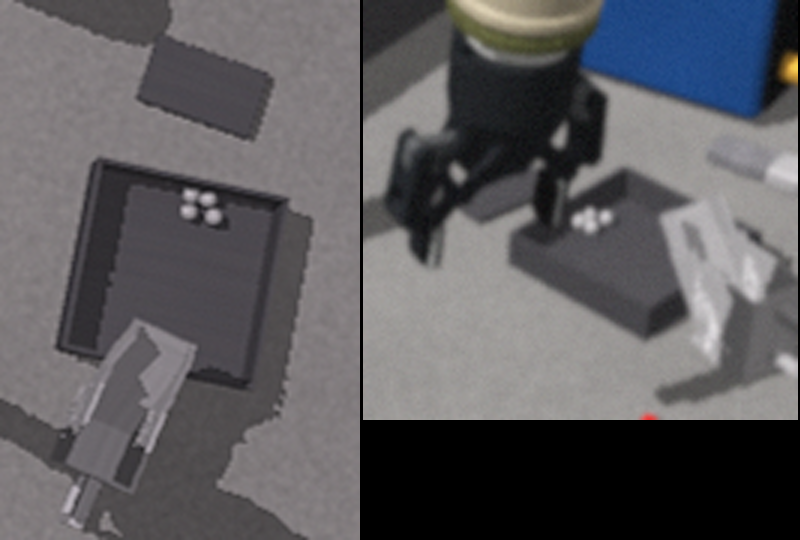

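The top view shows four balls in the tray at (200,205) and the empty jug upright with its lip at (165,335), pointing into the tray. The gripper is well clear. The pliers patch differs only because the arm covers it.

```bash
python3 -c "
from h import *
print(job.hand_in())"
```

```text
the job is handed in; nothing more can be done
None
```

The job is done and handed in at about 33 s of the 72 s allowed. I lifted the jug out of its bay by the handle, stood it beside the tray and let go. I then gripped it again by its flat sides, tipped it about 77° over its spout and stood it back upright.

**Last checks**
- **Balls:** all four lie in the tray, and the jug looks empty in the top view.
- **Jug:** it stands level on the bench. Its yaw is -23.8°, and the direction to the tray's middle is about -24.5°.
- **Gripper:** it was open, above the bench and well away from everything.
- **Forces:** the highest wrist force I read was about 14 N, but I only read it at the end of each move.

**What did not go as planned or could not be checked**
- **Tilt:** my first 30° tilt for the second grip ran into the joint 2 limit in free air and shifted the commanded pose. I used a 10° tilt instead.
- **Pliers:** the arm covered them in the last top picture, so I could not compare them. It only passed well above them. The tee, both plates, hammer, brush, can and the two decoy jugs showed no change.

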